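Feed the lock screw, then hold a tensioner block at its spring preload

ROBOT

A 6-joint arm with a two-finger parallel gripper is mounted at the origin on a cart in front of the work surface, level with it; the furniture and walls round the work are solid. World frame = base frame: x ahead of the robot, y to its left, z up, the work surface at z = 0. Lengths are in m, angles in rad, forces in N, time in s.
With the tool pointing down it reaches from about 0.25 to 0.725 m from the base axis. Payload 4 kg.
Tool frame: the origin (TCP) lies midway between the tips of the shut fingers; the grasp point (between the pads) lies bot.pinch_z behind it (bot.pinch_z is the distance from the TCP to the grasp point, in m); z points along the fingers, y is the line along which they close (so a half turn about z gives the same grasp; the last joint's range is limited). The gripper opens to 85 mm and grips with 20 to 120 N. Pads are 22 mm wide; open, the fingers measure 114 mm over their backs; the gripper's body (76 mm by 85 mm) begins 54 mm behind the grasp point. The pads swing forward as they close: fully open they stand 13 mm farther back than shut.
Start: joints at [1.246, 0.241, 0.005, 1.335, 0, 1.571], TCP at [0.16, 0.474, 0.231] pointing down, gripper open.
Joint ranges: [-2.72, 2.72], [-1.05, 1.87], [-1.09, 1.28], [-1.99, 2.15], [-1.42, 1.44], [-3.14, 3.14]. Speed limits (rad/s): [2.79, 2.79, 3.14, 3.14, 3.14, 3.14].

INTERFACE

Orientations are given as a unit quaternion [x, y, z, w].
In Python, from workcell import bot gives the robot as it stands.
- The arm moves only by the shell command python3 jog.py 'ROWS'. ROWS is 1 to 10 rows, one to a line, with the numbers parted by spaces; each row has 7 numbers: a rotation vector rx, ry, rz in parts of the range, where 1.0 means pi/2 rad, then dx, dy, dz in a scale on which 1.0 is 1 m, then the finger opening in m; each row is the pose to reach, as a shift and turn from the pose commanded when the command began, along the tool's axes at that moment; what a row does not reach only later rows make up. A row lasts 1/8 s, in which the tool goes at most 0.0625 m and 0.188 rad, less where a joint would pass 70% of its speed; a pose out of reach is approached as far as the arm can. The fingers move at their own pace and stop on an object; the grip force is fixed at half the most. Time passes only in rows, so rows that do not move let the fingers close. It prints the time, the measured TCP pose, the force, the opening and the grip force at its end. Shift and turn numbers lie between -1 and 1, and a call with a number outside is refused. Input that does not fit is refused with a message, and nothing moves.
- bot.get_obs(): the state, without advancing time (a new reading comes with each control period).
- bot.camera(name): name is "side" or "top" or "wrist"; returns the picture (480x640x3 uint8, red, green, blue); there is no depth.
- bot.calibration(name): a dict with "mtx" (3x3 intrinsics, pixels), "k1" (the pictures are not rectified: a ray, as slopes to the right and down, at radius r is drawn at 1 + k1 r^2 times it, then the intrinsics apply), "R" (3x3) and "t" (3): a world point X has camera coordinates R X + t. Camera axes: x right, y down, z forward; pixel columns grow to the right and rows downward; lengths in m; the calibration is good to about 2 mm. A picture is of the moment at which its call begins: read the wrist's pose just before it. calibration takes no time and is no camera call; for the wrist camera it gives the pose at the moment of the call.
- bot.job_done(): hands the job in; it is judged then, once.
The state is a dict: "clock": time; "joint_pos": joint angles; "joint_vel": joint speeds; "tau": joint torques, N m; "eef_pos": TCP position; "tool_rot": TCP orientation; "ft_force": force on the tool from outside, world axes, zero at the start; "ft_torque": the same for the moment, N m; "grip_width": finger opening in m; "grasp_force": force on a finger pad.
Only numpy, scipy, OpenCV 4.12 (cv2) and the standard library are available. Lean on these libraries where they do the work, as an engineer would, in place of code of your own. Each camera call takes 0.05 s, during which the arm holds its last target. There are 200 camera calls.

TASK

Work as my third hand on the tensioner. First swing the red-handled lever of the screw feeder all the way to its stop and let it spring back, so that a lock screw lies ready in the open end of the chute; then lay the U-shaped block flat between the guide rails of the tensioner slide, legs towards the sprung pressure plate, and push it against the plate with a steady 10 newtons or so, never driving the plate solid. Finish while still holding it there, because I will put the lock screw in, and leave the other things on the bench where they are.

Things in the scene. Friction and masses are not known exactly. Their poses are not given: they have to be found in the camera images.
- u_block: The workpiece: light grey aluminium block, U-shaped from above, 40 (x) x 70 (y) x 34 mm, 0.18 kg. Origin: centre of its underside, z up. The web, 16 mm thick (x = -20 to -4 mm), can be gripped from above; two legs 15 mm thick (|y| = 20 to 35 mm) run from it to x = +20 mm, so the U opens to +x; the gap between them is 40 mm wide and 24 mm deep, room for a finger.
- web (a point): middle of the upper face of the block's web (block x = -12, y = 0, z = 34 mm)
- legs (a point): point midway between the ends of the two legs of the block (block x = +20, y = 0, z = 10 mm); axes as the block's
- slide: Tensioner slide, fixed: steel plate (x = -55 to 85 mm, 120 mm wide) on a plywood board, upper face of the steel at z = 24 mm. Origin on the bench under the seat; +x runs along the rails to the pressure plate. Two aluminium guide rails, x = -42 to 42 mm, 77 mm apart inside, 19 mm high, sloped lead-in on top; open above and to -x. Grey end bracket 26 mm high behind, x = 59 to 71 mm.
- seat (a point): point on the upper face of the slide's base plate, midway between the rails (slide x = 0, y = 0, z = 24 mm); axes as the slide's
- plate_face (a point): centre of the rubber-faced front of the pressure plate, 10 mm above the base plate; at slide x = 25 mm when nothing presses on it, moving to +x as it is pressed. The plate is 72 mm wide (y), and its top is 19.5 mm above the base plate, lower than the block
- spring_plate (a joint): how far the pressure plate is pushed back, m: 0 at rest, 0.014 solid. It pushes back with 4 N once moved and 1 N more per mm (10 N at 6 mm). The block's friction on the base plate adds about 1 N to the push, more if it is pressed down. Two guide pins come out behind the end bracket by as much as the plate goes back
- feeder: Lever screw feeder bolted to the bench: green housing 90 x 64 x 42 mm (x = -35 to 55, y = -53 to 11 mm), grey open hopper on its rear half up to z = 72 mm. Origin on the bench. A chute runs in +y to y = 82 mm: floor at z = 20 mm, walls 16 mm apart up to z = 34 mm, covered up to y = 40 mm, open from there to the end stop at y = 78 mm
- lever_pivot (a point): point on the vertical pivot axis of the feeder's lever, at the height of the middle of the handle (feeder x = -5, y = -21, z = 68 mm); axes as the feeder's
- lever_knob (a point): point on the axis of the red upright handle at the end of the lever, 85 mm from the pivot axis and 68 mm above the bench; the handle is 17 mm thick and runs from z = 46 to z = 87 mm
- feed_lever (a joint): lever angle, rad: 0 at rest (arm towards the feeder's -x, 0.5 rad to the -y side), growing as the handle swings to the +y side, 1.0 at its stop (0.5 rad to the +y side). A spring returns it; 1.2 to 2.6 N at the handle. The full stroke pushes the screw 32 mm along the chute
- screw: socket-head cap screw lying along the chute: head 13 mm diameter and 8 mm long, shank 8 mm diameter and 20 mm long towards +y. Origin halfway along it, on the chute floor; at feeder y = 28 mm under the cover at first, about 60 mm when delivered
- fork_block: bystander: pale block 36 x 50 x 46 mm with a round hole in its face, near the U-shaped block; origin under its centre
- l_bracket: bystander: pale L-shaped bracket 40 x 60 x 28 mm, near the U-shaped block; origin under its centre
- flange_bush: bystander: turned flanged bush, 54 mm across, 21 mm high
- clamp_jaw: bystander: small grey two-piece clamp jaw 26 x 63 x 26 mm; origin under its centre
- step_ring: bystander: stepped white ring, 66 mm across, 25 mm high
- screwdriver: bystander: yellow-handled screwdriver, 200 mm long, 26 mm high; origin under its middle

How it is judged:
By the outcome, as a careful person would: the job done as asked, in the order asked, and still so for the second after the job is handed in, while the arm keeps its last pose, push and grip.
It also fails if it takes over 48 s, if anything falls off the work surface, if the arm or the gripper's body presses on something with over 40 N, if the wrist force passes 120 N, or if a joint passes its speed limit or range.

## Working session

There is one attempt and no reset: what is moved stays moved. The work goes in short steps, Python scripts to look and compute and a shell command to move; the robot and the scene stay as the last step left them, time stands still between calls to the robot, and variables do not carry over. Pictures are saved under pics/ and viewed, at most 10 in all, crops included, and the job is handed in when it is done.

```bash
ls; mkdir -p pics
python3 - <<'E'
from workcell import bot
import cv2
o=bot.get_obs();print(o['clock'],o['eef_pos'],o['tool_rot'],bot.pinch_z,o['ft_force'])
for n in ['top','side']:
    cv2.imwrite(f'pics/{n}0.png',bot.camera(n)[:,:,::-1]); c=bot.calibration(n);print(n,c['mtx'],c['k1'],c['R'],c['t'])
E
```

```text
jog.py
pics
workcell.py
0.0 [0.15937083 0.47324476 0.23040448] [ 1.61713869e-01  9.86837125e-01 -1.04098375e-03 -1.73332428e-04] 0.0187 [-0.20571315 -0.11002136  0.63208711]
top [[619.83111614   0.         311.8514389 ]
 [  0.         619.83111614 234.95457267]
 [  0.           0.           1.        ]] -0.06584440908788095 [[ 0.00350814 -0.99996009 -0.00821696]
 [-0.99611257 -0.00277115 -0.08804584]
 [ 0.08801955  0.00849389 -0.99608253]] [-0.25231169  0.51352327  1.39446705]
side [[575.17796544   0.         327.78880096]
 [  0.         575.17796544 240.69890706]
 [  0.           0.           1.        ]] -0.10663927593872569 [[-0.99981822  0.01001685 -0.01622327]
 [ 0.01890196  0.40918719 -0.91225466]
 [-0.00249956 -0.91239548 -0.40930214]] [0.49167267 0.14549218 0.74760766]
```

View pics/top0.png

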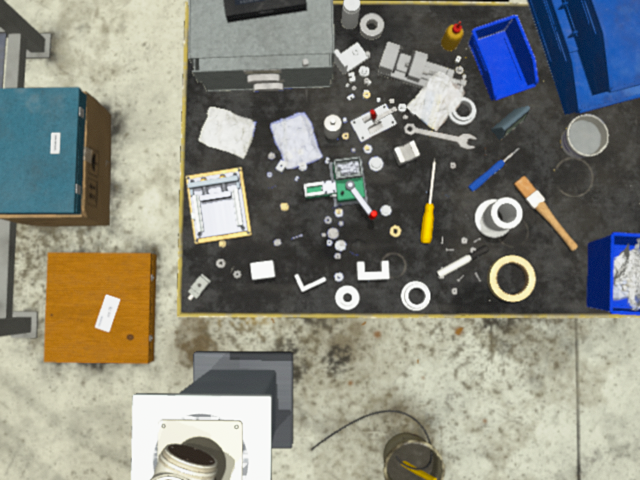

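View pics/side0.png

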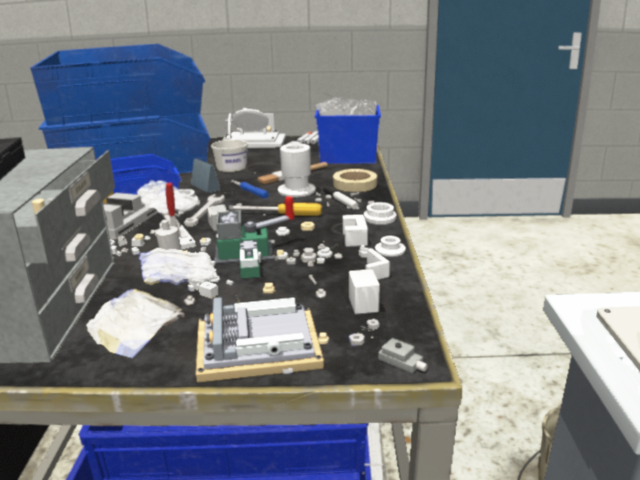

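Top view: slide near (217,205), feeder (345,188) with red knob (374,213), U-block (373,271), L-bracket (310,281), fork block (262,270). Next, an enlarged crop.

```bash
cat > h.py <<'E'
from workcell import bot
import numpy as np, cv2
from scipy.spatial.transform import Rotation as Rn
def pix2w(c,uv,z):
    uv=np.atleast_2d(np.array(uv,float)); M=c['mtx']; d=np.stack([(uv[:,0]-M[0,2])/M[0,0],(uv[:,1]-M[1,2])/M[1,1]],1)
    s=d.copy()
    for _ in range(20): s=d/(1+c['k1']*(s**2).sum(1,keepdims=True))
    R=np.array(c['R']);C=-R.T@np.array(c['t']); r=np.c_[s,np.ones(len(s))]@R
    return C+r*((np.broadcast_to(z,len(s))-C[2])/r[:,2])[:,None]
def w2pix(c,X):
    p=np.atleast_2d(X)@np.array(c['R']).T+np.array(c['t']); s=p[:,:2]/p[:,2:]
    s=s*(1+c['k1']*(s**2).sum(1,keepdims=True)); M=c['mtx']
    return s*[M[0,0],M[1,1]]+[M[0,2],M[1,2]]
def to_tool(dw):   # world shift -> tool axes now
    return Rn.from_quat(bot.get_obs()['tool_rot']).inv().apply(dw)
E
python3 - <<'E'
import cv2
i=cv2.imread('pics/top0.png')
cv2.imwrite('pics/c1.png',cv2.resize(i[150:310,180:400],None,fx=3.6,fy=3.6,interpolation=cv2.INTER_CUBIC))
E
```

```text
(no output)
```

View pics/c1.png

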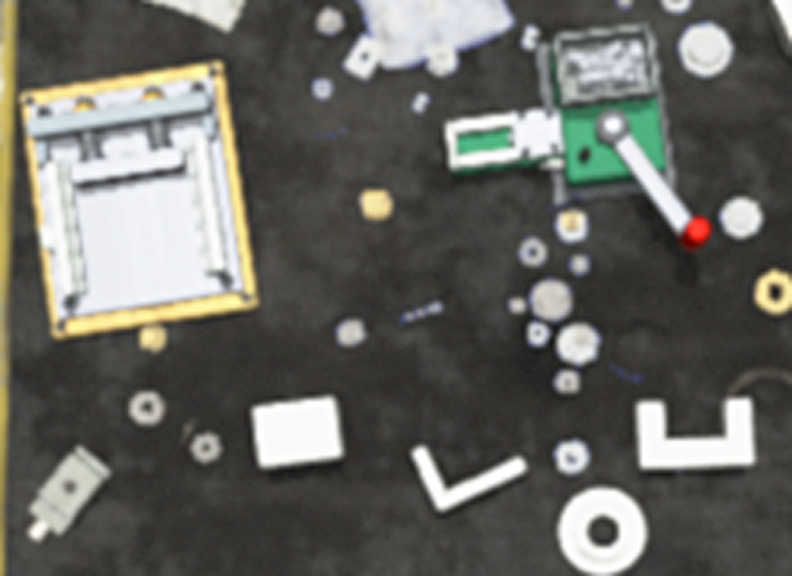

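Run:
```python
from h import *
c=bot.calibration('top')
f=lambda p:[(180-.36+x/3.6,150-.36+y/3.6) for x,y in p]
np.set_printoptions(precision=4,suppress=True)
print('U',pix2w(c,f([(637,402),(666,402),(724,399),(753,398),(754,467),(641,468)]),.034))
print('knob',pix2w(c,f([(697,230)]),.087),'piv',pix2w(c,f([(612,126)]),.06))
print('board',pix2w(c,f([(24,95),(220,65),(257,305),(57,335)]),.02))
print('plate face ends',pix2w(c,f([(75,186),(187,168)]),.0435))
print('chute end',pix2w(c,f([(446,120),(450,173)]),.034))
print('bystanders fork',pix2w(c,f([(253,405),(335,398),(343,458),(260,467)]),.046), 'L',pix2w(c,f([(418,450),(440,508),(523,463)]),.028))
c=bot.calibration('wrist');print(c['R'],c['t'],c['mtx'])
```

```text
U [[ 0.4538 -0.3519  0.034 ]
 [ 0.4539 -0.3701  0.034 ]
 [ 0.4558 -0.4065  0.034 ]
 [ 0.4565 -0.4247  0.034 ]
 [ 0.4134 -0.425   0.034 ]
 [ 0.4126 -0.3543  0.034 ]]
knob [[ 0.5559 -0.3853  0.087 ]] piv [[ 0.6242 -0.3352  0.06  ]]
board [[ 0.6508  0.0409  0.02  ]
 [ 0.6703 -0.0855  0.02  ]
 [ 0.5154 -0.1113  0.02  ]
 [ 0.4959  0.0162  0.02  ]]
plate face ends [[ 0.5883  0.0021  0.0435]
 [ 0.5998 -0.0686  0.0435]]
chute end [[ 0.6323 -0.2314  0.034 ]
 [ 0.5984 -0.2341  0.034 ]]
bystanders fork [[ 0.4506 -0.1124  0.046 ]
 [ 0.4552 -0.1634  0.046 ]
 [ 0.4179 -0.1687  0.046 ]
 [ 0.4122 -0.1172  0.046 ]] L [[ 0.4235 -0.2146  0.028 ]
 [ 0.3872 -0.2286  0.028 ]
 [ 0.4156 -0.2806  0.028 ]]
[[ 0.3191  0.9477 -0.0019]
 [ 0.9042 -0.3038  0.3   ]
 [ 0.2838 -0.0974 -0.9539]] [-0.4979 -0.0395  0.3811] [[380.9456   0.     322.5494]
 [  0.     380.9456 237.5612]
 [  0.       0.       1.    ]]
```

Units first: turns go in shares of pi/2 rad. So 1.22 rad / 1.5708 = 0.7767.

```bash
python3 jog.py '0 0 0.7767 -0.469 -0.391 0 0.0
0 0 0.7767 -0.469 -0.391 0 0
0 0 0.7767 -0.469 -0.391 0 0
0 0 0.7767 -0.469 -0.391 0 0
0 0 0.7767 -0.469 -0.391 0 0
0 0 0.7767 -0.469 -0.391 0 0
0 0 0.7767 -0.469 -0.391 0 0
0 0 0.7767 -0.469 -0.391 0 0
0 0 0.7767 -0.469 -0.391 0 0
0 0 0.7767 -0.469 -0.391 0 0'
python3 jog.py '0 0 0 0 0 0 0'
python3 - <<'E'
from h import *
import pickle
c=bot.calibration('wrist');i=bot.camera('wrist');pickle.dump(c,open('pics/w1.pkl','wb'));cv2.imwrite('pics/w1.png',i[:,:,::-1])
print(bot.get_obs()['joint_pos'])
E
```

```text
clock: 1.35
eef_pos: [0.4799, -0.0488, 0.2309]
tool_rot: [0.699, 0.716, -0.0, -0.0]
ft_force: [0.6, 1.4, 0.5]
grip_width: -0.0
grasp_force: 0.0
clock: 1.48
eef_pos: [0.4802, -0.049, 0.2304]
tool_rot: [0.7, 0.714, -0.0, -0.0]
ft_force: [-1.0, 0.6, -0.1]
grip_width: -0.0001
grasp_force: 0.0
[-9.90038682e-02  2.05987431e-01 -4.19582672e-02  1.32501278e+00
  3.33628776e-04  1.44884398e+00]
```

View pics/w1.png

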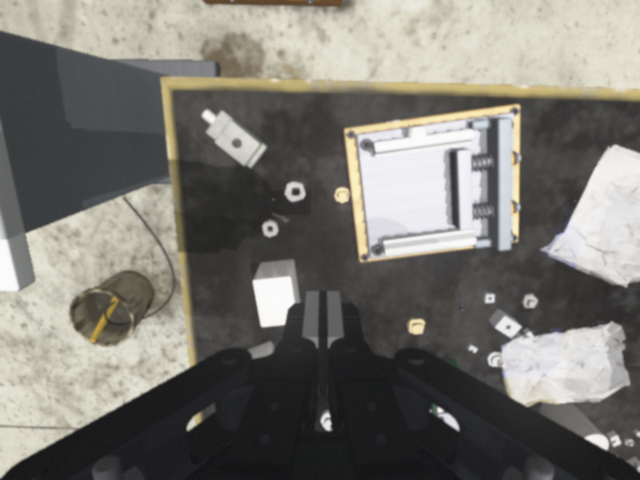

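Wrist view: slide at (345–522, 105–262); plate near (461,190), end bracket (505,185). Enlarging it.

Run:
```python
import cv2
i=cv2.imread('pics/w1.png')
cv2.imwrite('pics/c2.png',cv2.resize(i[95:270,335:535],None,fx=3.4,fy=3.4,interpolation=cv2.INTER_CUBIC))
```

```text
(no output)
```

View pics/c2.png

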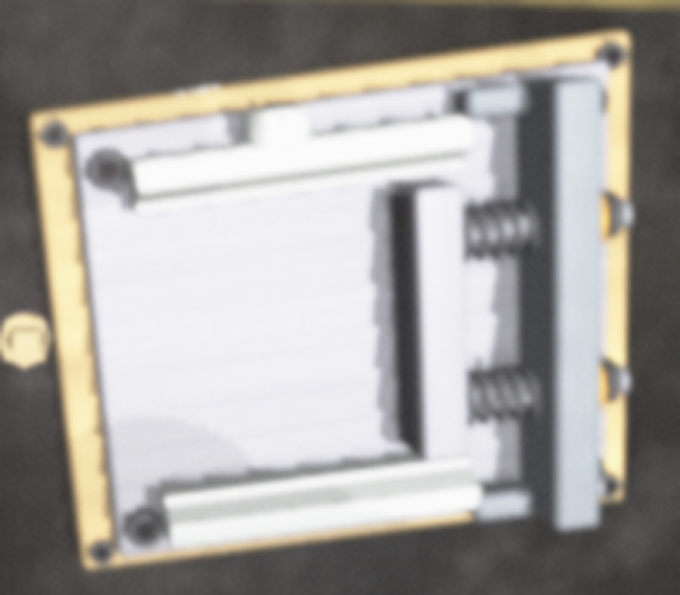

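Run:
```python
from h import *
import pickle
from scipy.optimize import least_squares
np.set_printoptions(precision=4,suppress=True)
c=pickle.load(open('pics/w1.pkl','rb'))
P=np.array([[-55,60,24],[-55,-60,24],[25,36,43.5],[59,60,50],[71,60,50],[59,-60,50],[71,-60,50],[-42,38.5,24]])/1e3
q=np.array([[75,138],[113,547],[416,185],[555,82],[602,85],[555,527],[602,525],[135,207]])
uv=q/3.4+[335-.35,95-.35]
def X(p):
    a=p[2];R=np.array([[np.cos(a),-np.sin(a),0],[np.sin(a),np.cos(a),0],[0,0,1]]);return P@R.T+[p[0],p[1],0]
r=least_squares(lambda p:(w2pix(c,X(p))-uv).ravel(),[.58,-.035,.157],loss='soft_l1')
print(r.x);print((w2pix(c,X(r.x))-uv))
W=pix2w(c,uv,P[:,2]);print(W)
a=r.x[2];R=np.array([[np.cos(a),-np.sin(a)],[np.sin(a),np.cos(a)]])
print((W[:,:2]-r.x[:2])@R)
```

```text
[ 0.572  -0.0365  0.1556]
[[-0.1935 -2.159 ]
 [ 1.8395  2.9852]
 [-2.115   0.9818]
 [ 0.3431 -3.4243]
 [ 1.275  -6.2863]
 [ 0.178   3.1914]
 [-0.383   2.1048]
 [-0.9565 -0.0606]]
[[ 0.5086  0.0124  0.024 ]
 [ 0.525  -0.1012  0.024 ]
 [ 0.5928  0.0038  0.0435]
 [ 0.6211  0.0293  0.05  ]
 [ 0.6326  0.0289  0.05  ]
 [ 0.6389 -0.0836  0.05  ]
 [ 0.6514 -0.0827  0.05  ]
 [ 0.5254 -0.005   0.024 ]]
[[-0.055   0.0581]
 [-0.0565 -0.0567]
 [ 0.0268  0.0366]
 [ 0.0587  0.0573]
 [ 0.07    0.0552]
 [ 0.0588 -0.0569]
 [ 0.0713 -0.058 ]
 [-0.0411  0.0383]]
```

```bash
python3 jog.py '0 0 0 -0.378 0.066 0 0
0 0 0 -0.378 0.066 0 0
0 0 0 -0.378 0.066 0 0
0 0 0 -0.378 0.066 0 0
0 0 0 -0.378 0.066 0 0
0 0 0 -0.378 0.066 0 0
0 0 0 -0.378 0.066 0 0
0 0 0 -0.378 0.066 0 0'
python3 - <<'E'
from h import *
import pickle
c=bot.calibration('wrist');i=bot.camera('wrist');pickle.dump(c,open('pics/w2.pkl','wb'));cv2.imwrite('pics/w2.png',i[:,:,::-1])
E
```

```text
clock: 2.52
eef_pos: [0.5551, -0.4212, 0.2303]
tool_rot: [0.698, 0.716, 0.0, -0.001]
ft_force: [-0.9, 1.1, -0.1]
grip_width: 0.0
grasp_force: 0.0
```

View pics/w2.png

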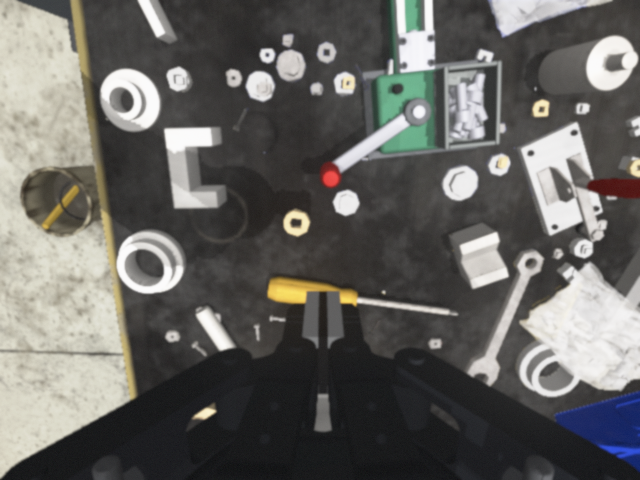

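Wrist view: U-block at (165–226,127–208), knob (331,176), pivot (418,110), screwdriver handle (300,291). Enlarging the block and lever.

Run:
```python
import cv2
i=cv2.imread('pics/w2.png')
cv2.imwrite('pics/c3.png',cv2.resize(i[95:220,155:355],None,fx=4,fy=4,interpolation=cv2.INTER_CUBIC))
```

```text
(no output)
```

View pics/c3.png

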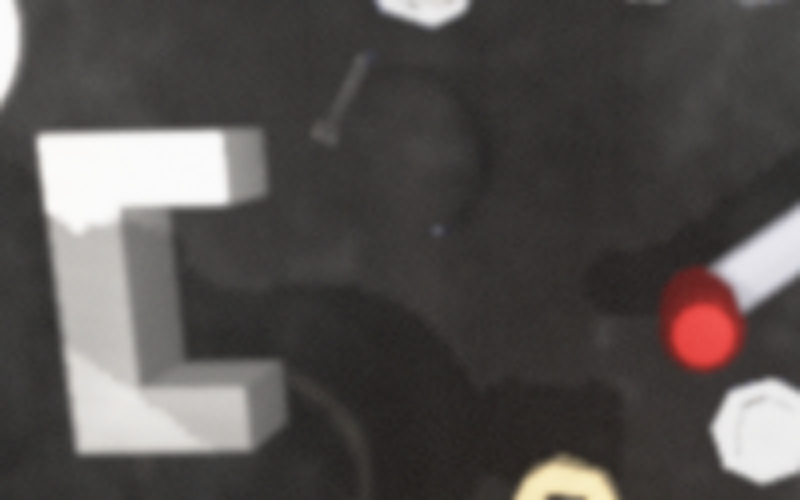

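```bash
cat > fit.py <<'E'
from h import *
from scipy.optimize import least_squares
def fit(c,P,uv,p0):
    def X(p):
        a=p[2];R=np.array([[np.cos(a),-np.sin(a),0],[np.sin(a),np.cos(a),0],[0,0,1]]);return P@R.T+[p[0],p[1],0]
    r=least_squares(lambda p:(w2pix(c,X(p))-uv).ravel(),p0,loss='soft_l1',x_scale=[.01,.01,.1])
    return r.x,w2pix(c,X(r.x))-uv
U=np.array([[-20,35,34],[20,35,34],[20,20,34],[-4,20,34],[-4,-20,34],[20,-20,34],[20,-35,34],[-20,-35,34]])/1e3
E
python3 - <<'E'
from fit import *
import pickle
np.set_printoptions(precision=4,suppress=True)
c=pickle.load(open('pics/w2.pkl','rb'))
q=np.array([[37,134],[222,130],[230,206],[120,208],[137,386],[240,385],[250,453],[76,455]])
print(*fit(c,U,q/4+[155-.38,95-.38],[.434,-.389,.02]))
print('knob',pix2w(c,[(155-.38+705/4,95-.38+332/4)],.087),'piv',pix2w(c,[(418,110)],.06))
print(bot.get_obs()['eef_pos'])
E
```

```text
[ 0.4367 -0.3917  0.0297] [[ 0.1944  0.3352]
 [-0.0145  1.0048]
 [-0.5043 -0.1942]
 [-0.3077 -0.5284]
 [ 0.2404  0.2187]
 [ 0.8804  0.3612]
 [-0.2152 -0.4252]
 [-0.1008 -0.7751]]
knob [[ 0.5599 -0.3882  0.087 ]] piv [[ 0.6271 -0.3372  0.06  ]]
[ 0.5553 -0.4205  0.2312]
```

```bash
python3 jog.py '0 0 0 0 0 0.06 0
0 0 0 0 0 0.12 0
0 0 0 0 0 0.17 0
0 0 0 0 0 0.17 0
0 0 0 0.02 -0.003 0.17 0
0 0 0 0.035 -0.007 0.17 0
0 0 0 0.05 -0.01 0.17 0
0 0 0 0.065 -0.01 0.17 0
0 0 0 0.08 -0.009 0.17 0
0 0 0 0.088 -0.009 0.17 0'
python3 jog.py '0 0 0 0.002 0 0 0'
```

```text
clock: 3.82
eef_pos: [0.5458, -0.3343, 0.0632]
tool_rot: [0.697, 0.717, 0.001, 0.002]
ft_force: [1.6, -3.3, 1.2]
grip_width: 0.0
grasp_force: 1.6
clock: 3.95
eef_pos: [0.5452, -0.3326, 0.0623]
tool_rot: [0.697, 0.717, 0.0, 0.001]
ft_force: [1.9, -3.6, 1.2]
grip_width: 0.0003
grasp_force: 1.5
```

Contact with ~3.5 N. Creep to the stop.

```bash
for k in 1; do python3 jog.py '0 0 0 0.003 0 0 0
0 0 0 0.003 0 0 0'; python3 jog.py '0 0 0 0.003 0 0 0
0 0 0 0.003 0 0 0'; python3 jog.py '0 0 0 0.002 0 0 0
0 0 0 0.002 0 0 0'; done | grep -E 'eef|force'
```

```text
eef_pos: [0.5439, -0.33, 0.0612]
ft_force: [1.8, -2.6, 0.9]
grasp_force: 1.5
eef_pos: [0.5436, -0.3268, 0.0611]
ft_force: [2.4, -3.7, -0.3]
grasp_force: 1.7
eef_pos: [0.5437, -0.326, 0.0612]
ft_force: [3.1, -5.1, -0.9]
grasp_force: 3.2
```

```bash
python3 jog.py '0 0 0 0.002 0 0 0
0 0 0 0.002 0 0 0'| grep -E 'eef|force'; python3 jog.py '0 0 0 0.002 0 0 0
0 0 0 0.002 0 0 0'| grep -E 'eef|force'
```

```text
eef_pos: [0.5437, -0.3257, 0.0613]
ft_force: [3.3, -10.3, -3.0]
grasp_force: 5.1
eef_pos: [0.5438, -0.3254, 0.0613]
ft_force: [3.2, -14.4, -3.8]
grasp_force: 7.0
```

```bash
python3 jog.py '0 0 0 -0.02 0 0 0
0 0 0 -0.045 0 0 0
0 0 0 -0.07 0.005 0 0
0 0 0 -0.095 0.01 0 0
0 0 0 -0.115 0.01 0 0
0 0 0 -0.115 0.01 -0.06 0
0 0 0 -0.1 -0.03 -0.11 0.045
0 0 0 -0.08 -0.09 -0.11 0.045
0 0 0 -0.075 -0.12 -0.11 0.045
0 0 0 -0.075 -0.12 -0.11 0.045'
python3 - <<'E'
from h import *
import pickle
i=bot.camera('top');c=bot.calibration('wrist');j=bot.camera('wrist');pickle.dump(c,open('pics/w3.pkl','wb'))
cv2.imwrite('pics/w3.png',j[:,:,::-1])
a=cv2.resize(np.ascontiguousarray(i[155:235,290:390,::-1]),None,fx=4,fy=4,interpolation=cv2.INTER_CUBIC)
b=cv2.resize(np.ascontiguousarray(j[:,:,::-1]),(400,300))
o=np.zeros((320,800,3),np.uint8);o[:,:400]=a;o[:300,400:]=b
cv2.imwrite('pics/m3.png',o)
E
```

```text
clock: 6.45
eef_pos: [0.4222, -0.3971, 0.171]
tool_rot: [0.698, 0.716, 0.001, -0.002]
ft_force: [0.5, 0.7, 0.7]
grip_width: 0.0451
grasp_force: 0.0
```

View pics/m3.png

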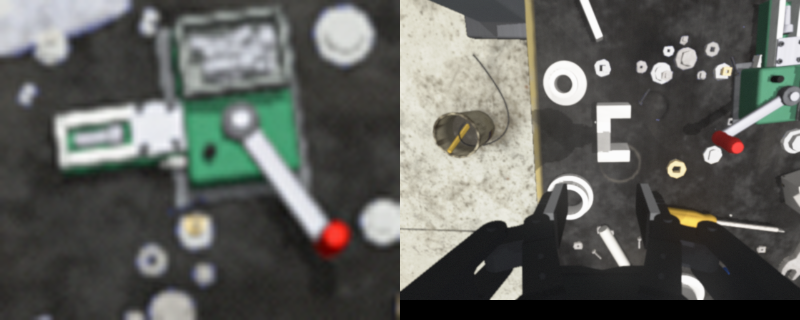

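The screw lies grey in the open chute (left panel, ~(95,133)), and the lever is back at rest. The block is unmoved.

```bash
python3 jog.py '0 0 0 0 0 0.06 0.045
0 0 0 0 0 0.06 0.045
0 0 0 0 0 0.06 0.045'
```

```text
clock: 6.92
eef_pos: [0.4266, -0.3992, 0.112]
tool_rot: [0.698, 0.717, 0.0, 0.0]
ft_force: [0.5, -1.3, 1.3]
grip_width: 0.0452
grasp_force: 0.0
```

```bash
python3 jog.py '0 0 0 0.007 -0.002 0.05 0.045
0 0 0 0.007 -0.002 0.085 0.045
0 0 0 0.007 -0.002 0.102 0.045
0 0 0 0.007 -0.002 0.102 0.045
0 0 0 0.007 -0.002 0.102 0.015
0 0 0 0.007 -0.002 0.102 0.008
0 0 0 0.007 -0.002 0.102 0.008
0 0 0 0.007 -0.002 0.102 0.008
0 0 0 0.007 -0.002 0.102 0.008'
```

```text
clock: 8.05
eef_pos: [0.4247, -0.3934, 0.0115]
tool_rot: [0.698, 0.716, 0.0, 0.002]
ft_force: [0.7, -0.7, 6.6]
grip_width: 0.0145
grasp_force: 59.6
```

Scaled: -0.13 rad / 1.5708 = -0.0828.

```bash
python3 jog.py '0 0 0 0 0 -0.03 0.008
0 0 0 0 0 -0.08 0.008
0 0 0 0.03 0.012 -0.12 0.008
0 0 -0.0318 0.09 0.035 -0.12 0.008
0 0 -0.0637 0.15 0.06 -0.12 0.008
0 0 -0.0828 0.21 0.082 -0.12 0.008
0 0 -0.0828 0.27 0.106 -0.12 0.008
0 0 -0.0828 0.32 0.126 -0.12 0.008
0 0 -0.0828 0.349 0.137 -0.12 0.008
0 0 -0.0828 0.349 0.137 -0.12 0.008'
python3 jog.py '0 0 0 0 0 0.04 0.008
0 0 0 0 0 0.04 0.008
0 0 0 0 0 0.04 0.008'
python3 - <<'E'
from h import *
import pickle
i=bot.camera('top');c=bot.calibration('wrist');j=bot.camera('wrist');pickle.dump(c,open('pics/w4.pkl','wb'))
cv2.imwrite('pics/w4.png',j[:,:,::-1]);cv2.imwrite('pics/t4.png',i[:,:,::-1])
cv2.imwrite('pics/w4c.png',cv2.resize(np.ascontiguousarray(j[60:360,180:580,::-1]),None,fx=2,fy=2,interpolation=cv2.INTER_CUBIC))
E
```

```text
clock: 9.3
eef_pos: [0.5514, -0.037, 0.1292]
tool_rot: [0.648, 0.762, -0.0, -0.0]
ft_force: [0.7, -0.6, -1.6]
grip_width: 0.0148
grasp_force: 58.8
clock: 9.68
eef_pos: [0.551, -0.0404, 0.09]
tool_rot: [0.65, 0.76, -0.0, 0.0]
ft_force: [-0.1, 0.6, -1.0]
grip_width: 0.0149
grasp_force: 58.8
```

View pics/w4c.png

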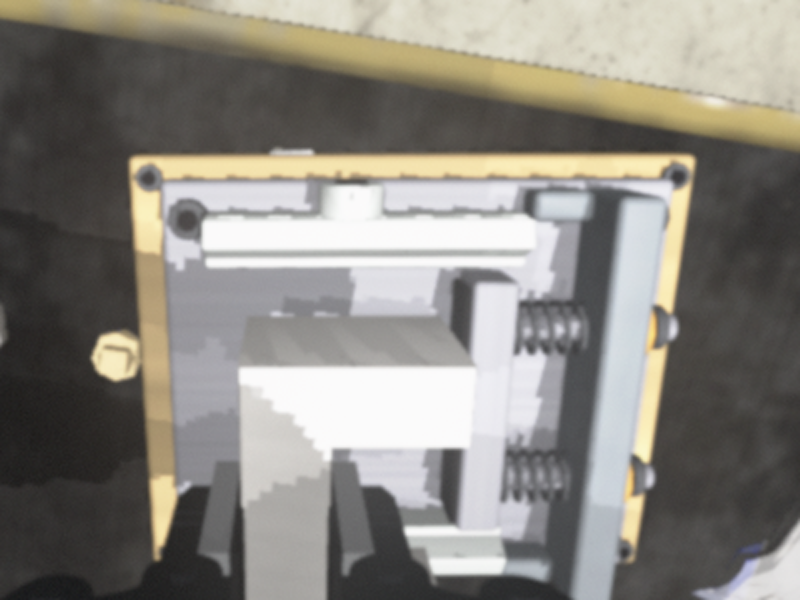

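Held block is above the slide: leg end (475,367)/(470,447), plate front top edge (475,283)–(458,525), left rail foot (205,267)–(525,265). Compute the relative pose.

Run:
```python
from fit import *
import pickle
np.set_printoptions(precision=4,suppress=True)
c=pickle.load(open('pics/w4.pkl','rb'))
g=lambda q:np.array(q)/2+[180-.25,60-.25]
S=np.array([[25,36,43.5],[25,-36,43.5],[-42,38.5,24],[42,38.5,24],[-55,60,24],[59,60,50]])/1e3
uv=g([[475,283],[458,525],[205,267],[527,265],[163,180],[622,198]])
s,e=fit(c,S,uv,[.572,-.0365,.155]);print('slide',s);print(e)
B=U[[0,1,2,3]]+[0,0,.0785]; B=np.vstack([B,U[0]-[0,0,.034]+[0,0,.0785]])
b,e=fit(c,B,g([[240,367],[475,367],[470,447],[330,447],[246,317]]),[.56,-.04,.155]);print('block',b);print(e)
a=s[2];d=b[:2]-s[:2];print('block in slide',d[0]*np.cos(a)+d[1]*np.sin(a),-d[0]*np.sin(a)+d[1]*np.cos(a),b[2]-a)
q=bot.get_obs()['tool_rot'];M=Rn.from_quat(q).as_matrix();print(M[:,:2].T,bot.get_obs()['eef_pos'])
```

```text
slide [ 0.5744 -0.0386  0.1677]
[[-1.8289  1.1388]
 [-1.065   4.3119]
 [ 5.3761 -1.1819]
 [-5.3394 -2.0392]
 [ 0.848   3.4498]
 [ 1.7597 -3.5354]]
block [ 0.5632 -0.038   0.1582]
[[-0.8896 -0.0239]
 [ 0.0125 -0.4364]
 [-0.5751  0.2714]
 [ 0.8457  0.5534]
 [ 0.8266 -0.3821]]
block in slide -0.010887181886603765 0.0024424178911224234 -0.009484286874685
[[-0.1543  0.988  -0.0006]
 [ 0.988   0.1543  0.0024]] [ 0.5521 -0.0402  0.0908]
```

Run:
```python
from fit import *
import pickle
np.set_printoptions(precision=4,suppress=True)
c=pickle.load(open('pics/w4.pkl','rb'))
g=lambda q:np.array(q)/2+[180-.25,60-.25]
a=.158;R=np.array([[np.cos(a),-np.sin(a)],[np.sin(a),np.cos(a)]])
def sh(n,q,z): print(n,(pix2w(c,g(q),z)[:,:2]@R)*1e3)
sh('rail foot(y 38.5,z24)',[[205,267],[525,265]],.024)
sh('rail top inner z43',[[205,250],[530,250]],.043)
sh('plate top front (25,+-36)',[[475,283],[458,525]],.0435)
sh('plate top back',[[517,285],[503,528]],.0435)
sh('low rail inner/outer top z43',[[410,530],[500,530],[430,560],[505,560]],.043)
sh('low rail inner/outer foot z24',[[410,510],[450,510],[430,573],[505,573]],.024)
sh('bracket x59',[[622,198],[577,595]],.05)
sh('steel -55,60',[[163,180],[178,485]],.024)
sh('block outer top',[[240,367],[475,367],[470,447]],.1125)
sh('block bottom',[[246,317],[440,318]],.0785)
```

```text
rail foot(y 38.5,z24) [[515.7481 -91.1013]
 [605.3109 -90.7857]]
rail top inner z43 [[517.9306 -83.1074]
 [600.1862 -83.3278]]
plate top front (25,+-36) [[ 586.6932  -91.702 ]
 [ 586.9183 -161.5191]]
plate top back [[ 597.5134  -92.2477]
 [ 599.7983 -162.5606]]
low rail inner/outer top z43 [[ 573.4605 -163.3432]
 [ 599.1561 -163.4933]
 [ 579.7094 -173.1906]
 [ 601.4347 -173.3321]]
low rail inner/outer foot z24 [[ 576.6188 -167.4918]
 [ 589.0451 -167.557 ]
 [ 584.0864 -190.1136]
 [ 608.114  -190.2755]]
bracket x59 [[ 618.9257  -69.6308]
 [ 620.6254 -180.4225]]
steel -55,60 [[ 505.1993  -67.2371]
 [ 505.0958 -158.6343]]
block outer top [[ 530.5296  -91.2121]
 [ 570.2364  -91.3488]
 [ 570.4273 -106.0908]]
block bottom [[529.8769 -91.3681]
 [570.9321 -91.7171]]
```

Block centred to about 0.5 mm and aligned; lower it.

```bash
python3 jog.py '0 0 0 -0.0005 0 0.02 0.008
0 0 0 -0.0005 0 0.035 0.008
0 0 0 -0.0005 0 0.045 0.008
0 0 0 -0.0005 0 0.051 0.008
0 0 0 -0.0005 0 0.051 0.008
0 0 0 -0.0005 0 0.051 0.008'; python3 jog.py '0 0 0 0 0 0.0015 0.008
0 0 0 0 0 0.0015 0.008'; python3 jog.py '0 0 0 0 0 0.001 0.008
0 0 0 0 0 0.001 0.008'
```

```text
clock: 10.52
eef_pos: [0.5516, -0.04, 0.0387]
tool_rot: [0.65, 0.76, 0.0, 0.0]
ft_force: [-0.0, -0.2, -1.9]
grip_width: 0.015
grasp_force: 58.9
clock: 10.78
eef_pos: [0.5513, -0.04, 0.037]
tool_rot: [0.65, 0.76, 0.0, 0.0]
ft_force: [0.1, -0.3, -1.8]
grip_width: 0.0151
grasp_force: 58.9
clock: 11.02
eef_pos: [0.5511, -0.04, 0.0357]
tool_rot: [0.65, 0.76, -0.0, -0.0]
ft_force: [-0.6, -0.4, -1.1]
grip_width: 0.0145
grasp_force: 58.9
```

```bash
for i in 1; do python3 jog.py '0 0 0 0 0 0.001 0.008
0 0 0 0 0 0.001 0.008'|grep -E 'eef|ft'; python3 jog.py '0 0 0 0 0 0.0005 0.008
0 0 0 0 0 0.0005 0.008'|grep -E 'eef|ft'; done
```

```text
eef_pos: [0.5512, -0.0399, 0.0355]
ft_force: [-2.8, 0.7, 4.8]
eef_pos: [0.5512, -0.04, 0.0355]
ft_force: [-3.3, 0.7, 8.1]
```

```bash
python3 jog.py '0 0 0 0 0 -0.0012 0.008
0 0 0 0 0.006 -0.0012 0.008
0 0 0 0 0.012 -0.0012 0.008
0 0 0 0 0.012 -0.0012 0.008'; python3 jog.py '0 0 0 0 0.003 0 0.008
0 0 0 0 0.003 0 0.008'|grep -E 'eef|ft';python3 jog.py '0 0 0 0 0.002 0 0.008
0 0 0 0 0.002 0 0.008'|grep -E 'eef|ft'
```

```text
clock: 12.02
eef_pos: [0.5645, -0.0381, 0.0356]
tool_rot: [0.65, 0.76, 0.001, 0.001]
ft_force: [0.6, -0.4, 1.0]
grip_width: 0.015
grasp_force: 59.4
eef_pos: [0.5655, -0.0379, 0.0356]
ft_force: [-4.5, -1.3, 4.8]
eef_pos: [0.5655, -0.0379, 0.0355]
ft_force: [-7.5, -2.2, 8.7]
```

```bash
python3 jog.py '0 0 0 0 0.001 -0.001 0.008
0 0 0 0 0.001 -0.001 0.008'|grep -E 'eef|ft';python3 jog.py '0 0 0 0 0.002 -0.0003 0.008
0 0 0 0 0.002 -0.0003 0.008'|grep -E 'eef|ft|tool'
```

```text
eef_pos: [0.5663, -0.0378, 0.0357]
ft_force: [-7.4, -1.6, 4.3]
eef_pos: [0.5676, -0.0376, 0.0357]
tool_rot: [0.65, 0.76, -0.003, -0.002]
ft_force: [-8.1, -2.9, 4.4]
```

```bash
python3 jog.py '0 0 0 0 0.002 -0.0004 0.008
0 0 0 0 0.002 -0.0004 0.008'|grep -E 'eef|ft';python3 jog.py '0 0 0 0 0.002 -0.0003 0.008
0 0 0 0 0.002 -0.0003 0.008
0 0 0 0 0.002 -0.0003 0.008'|grep -E 'eef|ft|tool'
```

```text
eef_pos: [0.5688, -0.0373, 0.0357]
ft_force: [-9.2, -2.0, 3.5]
eef_pos: [0.57, -0.0372, 0.0358]
tool_rot: [0.65, 0.76, -0.004, -0.003]
ft_force: [-10.4, -2.4, 3.3]
```

```bash
python3 jog.py '0 0 0 0 0.0017 -0.0004 0.008
0 0 0 0 0.0017 -0.0004 0.008
0 0 0 0 0.0017 -0.0004 0.008
0 0 0 0 0.0017 -0.0004 0.008'|grep -E 'clo|eef|ft|tool|grip'
python3 - <<'E'
from h import *
c=bot.calibration('wrist');j=bot.camera('wrist');i=bot.camera('top');s=bot.camera('side')
a=cv2.resize(np.ascontiguousarray(j[60:360,180:580,::-1]),(480,360),interpolation=cv2.INTER_CUBIC)
b=cv2.resize(np.ascontiguousarray(s[290:390,190:330,::-1]),(320,228),interpolation=cv2.INTER_CUBIC)
t=cv2.resize(np.ascontiguousarray(i[155:235,290:390,::-1]),(320,256),interpolation=cv2.INTER_CUBIC)
o=np.zeros((500,800,3),np.uint8);o[:360,:480]=a;o[:228,480:]=b;o[230:486,480:]=t
cv2.imwrite('pics/m5.png',o)
E
```

```text
clock: 14.15
eef_pos: [0.571, -0.037, 0.0358]
tool_rot: [0.65, 0.76, -0.004, -0.004]
ft_force: [-10.8, -3.5, 3.6]
grip_width: 0.0149
```

View pics/m5.png

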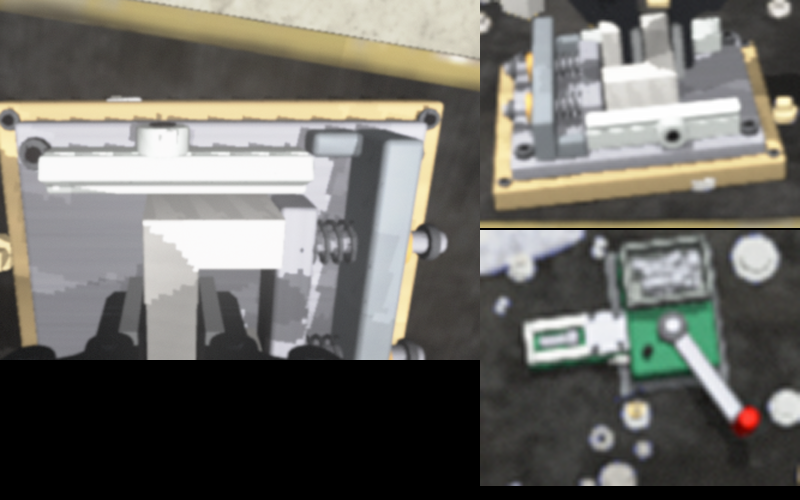

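Block flat between the rails with its legs against the plate; guide pins show behind the bracket at (430,242). Screw is delivered in the chute (560,338), and the lever is at rest. Push is about 11 N, with the plate some 5.5 mm back.

```bash
python3 -c "
from workcell import bot
print(bot.get_obs()['ft_force']);print(bot.job_done())"
```

```text
[-9.74393931 -3.85664972  3.86081192]
the job is handed in; nothing more can be done
None
```

The job is handed in at about 14 s: the screw lies ready in the open end of the chute with the lever sprung back. The U-block is gripped flat between the rails, held against the plate at about 10–11 N on the wrist reading. The plate is about 5.5 mm back, well short of solid.

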